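# Set the iris ring of a laboratory lamp to its index

### The job

Two optics lamps that shine upward stand on the bench, each with a metal lever ring round its upright barrel. On the lamp with the slim ring, turn that ring until its lever points the same way as the white index rib on the lamp housing, directly above it, without touching the fixed black collars just above and below the ring. Leave the broad ring of the other lamp as it is, and let go.

Things in the scene. Friction and masses are not known exactly. Their poses are not given: they have to be found in the camera images.
- iris_mid (a point): Centre of the slim, knurled aluminium iris ring, on its upright axis at mid-thickness, 93 mm above the table. The ring is 58 mm across, 10 mm thick, and turns about the axis. One lever, 8 mm wide and 8 mm high, stands out level from the rim to 50 mm from the axis; this point's x axis points out along the lever, z is up. The lamp housing below, 120 x 120 x 50 mm high, is fixed.
- iris (a joint): Angle of the slim ring in rad, seen from above: 0 with its lever straight above the index rib, growing counter-clockwise. It starts 0.6 to 1.2 rad counter-clockwise of the rib, so it must be turned clockwise. It can turn from -0.8 to 1.6, with no stop or click at 0, against about 0.1 N m of friction, and stays where it is left.
- collars: Two fixed black collars, 44 mm across: one below the slim ring, from 50 to 86 mm above the table, one above it, from 100 to 115 mm. Origin on the ring's axis at table height; x axis points along the white index rib, z up. The rib, 6 mm wide, lies on top of the housing from 39 to 59 mm from the axis, its top 58 mm above the table.
- focus_lever (a point): Tip of the lever of the other lamp's broad ring, 55 mm from that ring's axis and 88 mm above the table; its x axis points outward along that lever. The broad ring is of the same aluminium, 76 mm across and 28 mm thick, and turns as easily; that lamp has the same housing and white rib. To be left alone.
There are look-alikes about, which are no part of the job. Leave any brown look-alike of the part that bears iris_mid alone.

How it is judged:
By the outcome, as a careful person would: the job done as asked, in the order asked, and still so for the second after the job is handed in, with the robot touching nothing.
It also fails if it takes over 32 s, if anything falls off the work surface, if the arm or the gripper's body presses on something with over 40 N, if the wrist force passes 120 N, or if a joint passes its speed limit or range.

### The arm

A 6-joint arm with a two-finger parallel gripper is mounted at the origin on the work surface. World frame = base frame: x ahead of the robot, y to its left, z up, the work surface at z = 0. Lengths are in m, angles in degrees, forces in N, time in s.
With the tool pointing down it reaches from about 0.25 to 0.725 m from the base axis. Payload 4 kg.
Tool frame: the origin (TCP) lies on the centre line of the jaws, within the pads' length; the fingertips stand 22 mm ahead of it and the grasp point (between the pads) lies 3 mm ahead of it; x points along the fingers, z is the direction in which the jaws open and shut, and the axes are right-handed (so a half turn about x gives the same grasp; the last joint's range is limited). The gripper opens to 85 mm and grips with 20 to 120 N. Pads are 22 mm wide; open, the fingers measure 114 mm over their backs; the gripper's body (76 mm by 85 mm) begins 54 mm behind the grasp point. The pads swing forward as they close: fully open they stand 13 mm farther back than shut.
Start: joints at [68.468, 13.785, 0.286, 76.501, 0, 90], TCP at [0.184, 0.465, 0.225] pointing down, gripper open.
Joint ranges: [-155.79, 155.79], [-60.16, 107.12], [-62.33, 73.08], [-114, 123.19], [-81.49, 82.49], [-180, 180]. Speed limits (degrees/s): [159.86, 159.86, 180, 180, 180, 180].

### API

Orientations are given as a 3x3 rotation matrix whose columns are the frame's x, y, z axes.
In Python, from plant import manip, cams, look_for gives the robot as it stands.
- The arm moves only by the shell command python3 -m crank 'ROWS' [OPENING] [FORCE]. ROWS is text: rows parted by semicolons, each of 6 numbers parted by spaces: the shift along the world's x, y, z in m, then the turn, a rotation vector about the world's x, y, z in degrees. A call has 1 to 10 rows; each row is the pose to reach, as a shift and turn from the pose commanded when the call began; what a row does not reach only later rows make up. A row lasts 1/12 s, in which the tool goes at most 41.7 mm and 7.16 degrees, less where a joint would pass 70% of its speed; a pose out of reach is approached as far as the arm can. A call with a gripper value outside its range is refused whole. OPENING is the finger opening in m, from 0 to 0.0854, set as the call begins (- or left out, the last holds). The fingers move at their own pace and stop on an object; FORCE is the grip in N (left out, the last holds). Time passes only in rows, so rows that repeat a pose let the fingers close. It gives the time, the measured TCP pose, the force and the opening at its end, in the units of the state.
- manip.get_obs(): the state, without advancing time (a new reading comes with each control period).
- cams.read_camera(name): name is "scene" or "top"; returns a dict with "pixels" (384x512x3 uint8, blue, green, red), "K" (3x3 intrinsics, pixels), "world_from_camera" (4x4, takes a point from camera to world coordinates). Camera axes: x right, y down, z forward; pixel columns grow to the right and rows downward; lengths in m; the calibration is good to about 2 mm. A picture is of the moment at which its call begins. There is no depth.
- manip.sign_off(): hands the job in, once; it reports no verdict.
Trained networks look in the newest picture that a camera, given by its name, has taken for a name from the list of things; names that differ only in an ending like _2 or _b are one class to them, and where a whole thing is asked for, a point or a joint stands for the part that bears it (a point fixed in the world has none). Each returns a list of dicts, best first, with "score" (0 to 1); they miss things now and then, are a little off and sometimes report something else, mostly with a low value. They report only what shows in the picture. A call takes as long as a camera call. They do not tell look-alikes from the thing itself.
- look_for(camera, target): "xyz" ([x, y, z] in m, in world coordinates, good to about 4 mm: the middle of the surface that is visible of it).
The state is a dict: "clock": time; "joint_positions": joint angles; "joint_velocities": joint speeds; "joint_efforts": joint torques, N m; "ee_pos": TCP position; "tcp_rot": TCP orientation; "contact_force": force on the tool from outside, world axes, zero at the start; "ft_torque": the same for the moment, N m; "finger_gap": finger opening in m.
Only numpy, scipy, OpenCV 4.12 (cv2) and the standard library are available. Lean on these libraries where they do the work, as an engineer would, in place of code of your own. Each camera call takes 0.05 s, during which the arm holds its last target.

## Working session

There is one attempt and no reset: what is moved stays moved. The work goes in short steps, Python scripts to look and compute and a shell command to move; the robot and the scene stay as the last step left them, time stands still between calls to the robot, and variables do not carry over. Pictures are saved under pics/ and viewed, and the job is handed in when it is done.

```bash
ls; mkdir -p pics
cat > h.py <<'E'
import cv2,numpy as np
from plant import manip,cams,look_for
def snap(n,f):
    d=cams.read_camera(n); cv2.imwrite(f,d["pixels"]); np.savez(f[:-4]+'.npz',K=d["K"],T=d["world_from_camera"]); return d
def ray(d,u,v,z):
    K=np.array(d["K"]);T=np.array(d["world_from_camera"])
    r=T[:3,:3]@np.linalg.solve(K,[u,v,1.]);o=T[:3,3];return o+r*(z-o[2])/r[2]
def proj(d,p):
    K=np.array(d["K"]);T=np.array(d["world_from_camera"])
    c=T[:3,:3].T@(np.array(p)-T[:3,3]);q=K@c;return q[:2]/q[2]
E
python3 - <<'E'
from h import *
for n in("top","scene"):
    d=snap(n,f"pics/{n}1.png"); print(n,np.round(d["world_from_camera"],3).tolist())
    for t in("iris_mid","iris","collars","focus_lever"):
        try:
            for r in look_for(n,t): print(t,round(r["score"],2),np.round(r["xyz"],3),proj(d,r["xyz"]).round())
        except Exception as e: print(t,e)
print(manip.get_obs()["clock"])
E
```

```text
pics
top [[-0.02, -0.983, 0.184, 0.251], [-1.0, 0.02, -0.001, -0.123], [-0.003, -0.184, -0.983, 1.037], [0.0, 0.0, 0.0, 1.0]]
iris_mid 0.72 [ 0.249 -0.438  0.099] [376. 254.]
iris_mid 0.71 [ 0.486 -0.189  0.1  ] [274. 164.]
iris 0.73 [ 0.245 -0.442  0.096] [377. 256.]
iris 0.66 [ 0.482 -0.182  0.098] [272. 166.]
collars 0.6 [ 0.241 -0.449  0.116] [383. 257.]
collars 0.56 [ 0.483 -0.197  0.118] [277. 164.]
focus_lever 0.53 [0.52  0.183 0.101] [133. 154.]
scene [[0.25, 0.557, -0.792, 1.353], [0.968, -0.143, 0.206, -0.34], [0.002, -0.818, -0.575, 0.746], [0.0, 0.0, 0.0, 1.0]]
iris_mid 0.49 [ 0.256 -0.451  0.098] [109. 175.]
iris_mid 0.47 [ 0.508 -0.196  0.095] [226. 219.]
iris 0.68 [ 0.508 -0.196  0.097] [225. 218.]
iris 0.46 [ 0.263 -0.449  0.099] [110. 176.]
collars 0.95 [ 0.258 -0.452  0.105] [108. 173.]
collars 0.78 [ 0.504 -0.197  0.108] [224. 213.]
focus_lever 0.93 [0.563 0.186 0.098] [391. 207.]
focus_lever 0.67 [ 0.505 -0.198  0.109] [224. 213.]
0.5
```

View pics/top1.png

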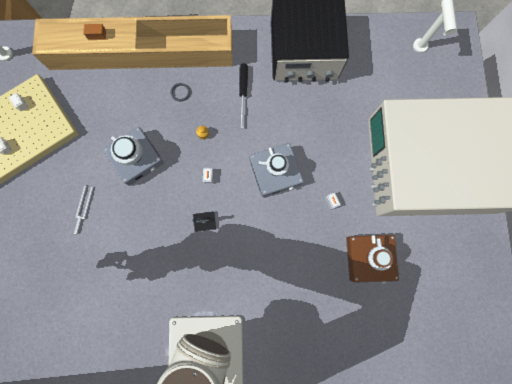

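View pics/scene1.png

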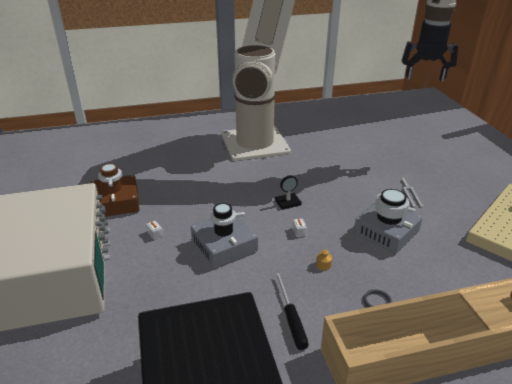

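Run:
```python
import cv2,numpy as np
t=cv2.imread('pics/top1.png');s=cv2.imread('pics/scene1.png')
a=[t[110:220,220:330],t[200:310,325:435],s[165:275,170:280],s[125:235,55:165]]
a=[cv2.resize(x,(400,300) if 0 else (300,300),interpolation=cv2.INTER_CUBIC) for x in a]
cv2.imwrite('pics/crop1.png',np.vstack([np.hstack(a[:2]),np.hstack(a[2:])]))
```

```text
(no output)
```

View pics/crop1.png

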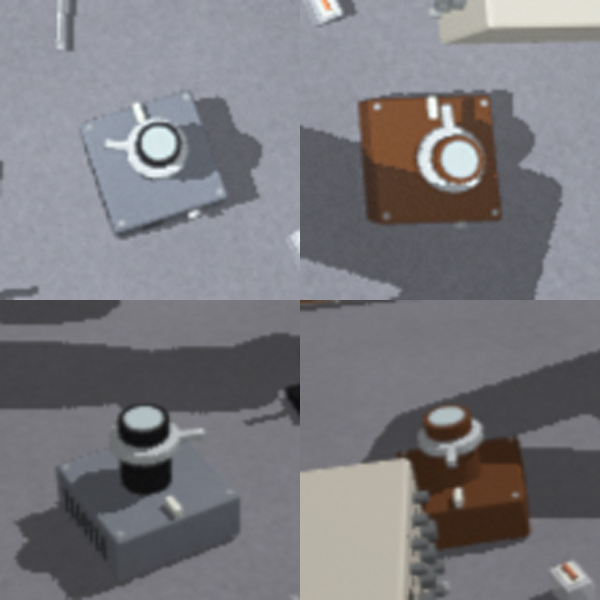

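Candidates for the slim ring are the grey lamp at top (277,162) and the brown lamp at top (380,257). The grey one, with black collars, fits; the brown one is the look-alike. The broad ring is at top (125,150). I'll measure the grey lamp more closely.

Run:
```python
import cv2,numpy as np
t=cv2.imread('pics/top1.png');s=cv2.imread('pics/scene1.png')
a=[t[140:200,245:305],s[195:265,190:260]]
for i,x in enumerate(a):
    a[i]=cv2.resize(x,(400,400) if 0 else (400,400),interpolation=cv2.INTER_CUBIC)
    n=len(x)
    for k in range(0,n,10):
        c=int(k*400/n); cv2.line(a[i],(c,0),(c,6),(0,0,255),1);cv2.line(a[i],(0,c),(6,c),(0,0,255),1)
cv2.imwrite('pics/crop2.png',np.hstack(a))
```

```text
(no output)
```

View pics/crop2.png

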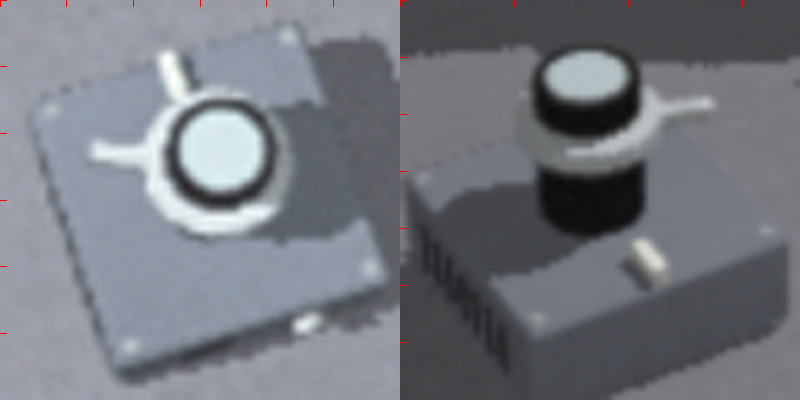

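```bash
cat > fit.py <<'E'
from h import *
from scipy.optimize import least_squares
class D(dict):pass
def ld(f): z=np.load(f); return dict(K=z["K"],world_from_camera=z["T"])
def model(p):
    cx,cy,a,b=p; R=lambda t:np.array([np.cos(t),np.sin(t)]); c=np.array([cx,cy])
    f=lambda xy,z:np.array([*xy,z])
    h=lambda i,j:f(c+.06*(i*R(a)+j*R(a+np.pi/2)),.05)
    return dict(col=f(c,.115),ring=f(c,.098),tip=f(c+.05*R(b),.096),ribo=f(c+.059*R(a),.057),ribc=f(c+.049*R(a),.057),FL=h(1,1),FR=h(1,-1),BR=h(-1,-1),BL=h(-1,1))
E
python3 - <<'E'
from fit import *
t=ld('pics/top1.npz');s=ld('pics/scene1.npz')
T={k:np.array(v)*.15+[245,140]-.5+.075 for k,v in dict(col=(220,153),ring=(217,161),tip=(91,150),ribo=(167,53),FL=(30,97),FR=(300,22),BR=(387,280),BL=(115,372)).items()}
S={k:np.array(v)*.175+[190,195]-.4 for k,v in dict(col=(186,75),tip=(313,103),ribc=(247,258),FL=(388,238),FR=(130,335),BR=(8,170)).items()}
def res(p,sel):
    m=model(p);r=[]
    if 't' in sel: r+=[proj(t,m[k])-T[k] for k in T]
    if 's' in sel: r+=[proj(s,m[k])-S[k] for k in S]
    return np.concatenate(r)
for sel in('t','s','ts'):
    q=least_squares(res,[.49,-.19,.2,1.2],args=(sel,),loss='soft_l1');p=q.x
    print(sel,p[:2].round(4),np.degrees(p[2:]).round(1));print(res(p,sel).reshape(-1,2).round(1).tolist())
# collar-axis tip direct
print(ray(t,*T['col'],.115),ray(t,*T['tip'],.096),ray(s,*S['tip'],.096),ray(s,*S['col'],.115))
for k,z in(("pads",0),):print(manip.get_obs()["tcp_rot"])
E
```

```text
t [ 0.4875 -0.1972] [15.9 82.5]
[[-0.0, -0.2], [-0.0, 0.2], [-0.1, -0.0], [-0.1, 0.2], [-0.4, 0.2], [0.2, -0.8], [0.8, 0.7], [-0.2, -0.3]]
s [ 0.4915 -0.1991] [15.3 83.8]
[[0.3, 0.0], [0.1, -0.0], [0.3, -0.3], [1.0, -0.0], [-1.0, 0.2], [-1.2, -0.1]]
ts [ 0.4886 -0.1979] [15.8 82.8]
[[0.3, -0.6], [0.3, -0.2], [0.2, -0.3], [0.2, -0.2], [-0.1, -0.3], [0.5, -1.2], [1.1, 0.4], [0.0, -0.8], [0.6, -0.8], [0.4, -0.6], [0.7, -1.2], [1.3, -1.1], [-0.4, -0.7], [-1.0, -0.7]]
[ 0.48685137 -0.19718446  0.115     ] [ 0.49398276 -0.14773881  0.096     ] [ 0.4969628  -0.14969466  0.096     ] [ 0.49130909 -0.19983563  0.115     ]
[[-4.35218455e-05 -9.30200366e-01  3.67052145e-01]
 [-9.99776791e-05  3.67052148e-01  9.30200361e-01]
 [-9.99999994e-01  3.78701482e-06 -1.08974061e-04]]
```

```bash
python3 -m crank '0.01 -0.02 0 0 0 -3;0.025 -0.05 0 0 0 -8;0.042 -0.084 0 0 0 -13;0.059 -0.118 0 0 0 -18;0.076 -0.152 0 0 0 -23;0.093 -0.186 0 0 0 -28;0.11 -0.22 0 0 0 -33;0.127 -0.254 0 0 0 -38;0.144 -0.288 0 0 0 -43;0.161 -0.322 0 0 0 -48' 0.04 20 && python3 -m crank '0.017 -0.034 0 0 0 -4;0.034 -0.068 0 0 0 -8;0.051 -0.102 0 0 0 -12;0.068 -0.136 0 0 0 -16;0.085 -0.17 0 0 0 -20;0.102 -0.204 0 0 0 -24;0.119 -0.238 0 0 0 -27.7;0.136 -0.272 0 0 0 -27.7;0.149 -0.297 0 0 0 -27.7;0.149 -0.297 0 0 0 -27.7'
python3 - <<'E'
from h import *
o=manip.get_obs();z=np.array(o["tcp_rot"])[:,2];print(o["clock"],o["ee_pos"],np.degrees(np.arctan2(z[1],z[0])),o["joint_positions"],o["contact_force"],o["finger_gap"])
E
```

```text
clock: 1.33
ee_pos: [0.345, 0.1414, 0.2252]
tcp_rot: [[0.001, -0.346, 0.938], [0.0, 0.938, 0.346], [-1.0, 0.0, 0.001]]
contact_force: [0.8, -0.4, 0.7]
finger_gap: 0.04
clock: 2.17
ee_pos: [0.4956, -0.1585, 0.2242]
tcp_rot: [[0.001, 0.131, 0.991], [-0.002, 0.991, -0.131], [-1.0, -0.002, 0.002]]
contact_force: [0.2, 0.8, 0.9]
finger_gap: 0.04
2.1667 [ 0.49559985 -0.15854172  0.22417793] -7.53528661017184 [-17.68912203  16.02265126   3.17081     77.03578262  -0.0843992
  79.84616777] [0.20616774 0.8498741  0.8848225 ] 0.040004271277069174
```

```bash
python3 -m crank '0 0 -0.02 0 0 0;0 0 -0.045 0 0 0;0 0 -0.07 0 0 0;0 0 -0.085 0 0 0;0 0 -0.085 0 0 0;0 0 -0.085 0 0 0'
python3 - <<'E'
from h import *
t=snap("top","pics/top2.png")["pixels"];s=snap("scene","pics/scene2.png")["pixels"]
a=[cv2.resize(x,(400,400),interpolation=cv2.INTER_CUBIC) for x in(t[110:210,225:325],s[150:270,170:290])]
cv2.imwrite('pics/crop3.png',np.hstack(a));print(manip.get_obs()["ee_pos"])
E
```

```text
clock: 2.67
ee_pos: [0.4927, -0.1533, 0.1394]
tcp_rot: [[-0.002, 0.125, 0.992], [0.001, 0.992, -0.125], [-1.0, 0.0, -0.002]]
contact_force: [0.9, 0.1, 0.9]
finger_gap: 0.0402
[ 0.49437798 -0.15387574  0.14120574]
```

View pics/crop3.png

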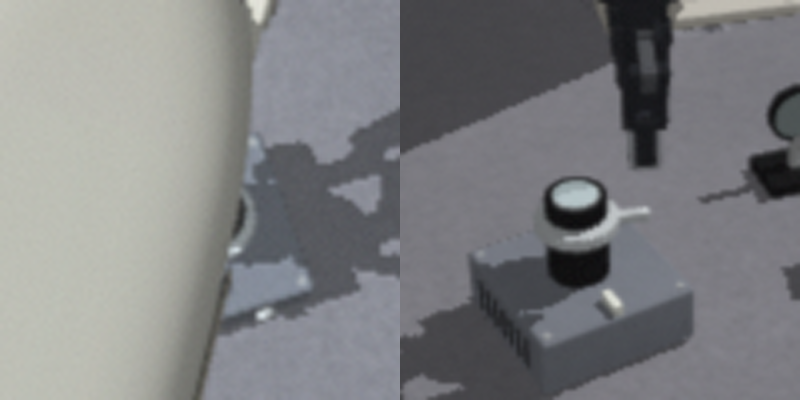

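The scene view shows the fingers at crop (645,165), straight above the lever at (635,212). The lamp is untouched. Next I descend and close gently.

```bash
python3 -m crank '0 0 -0.01 0 0 0;0 0 -0.02 0 0 0;0 0 -0.03 0 0 0;0 0 -0.038 0 0 0;0 0 -0.038 0 0 0;0 0 -0.038 0 0 0' && python3 -m crank '0 0 0 0 0 0;0 0 0 0 0 0;0 0 0 0 0 0;0 0 0 0 0 0;0 0 0 0 0 0;0 0 0 0 0 0;0 0 0 0 0 0;0 0 0 0 0 0' 0.0 20
python3 - <<'E'
from h import *
t=snap("scene","pics/scene3.png")["pixels"]
cv2.imwrite('pics/crop4.png',cv2.resize(t[150:270,170:290],(500,500),interpolation=cv2.INTER_CUBIC));print(manip.get_obs()["ee_pos"])
E
```

```text
clock: 3.27
ee_pos: [0.4928, -0.1537, 0.1008]
tcp_rot: [[-0.002, 0.126, 0.992], [0.001, 0.992, -0.126], [-1.0, 0.0, -0.002]]
contact_force: [0.8, 0.3, -0.0]
finger_gap: 0.0401
clock: 3.93
ee_pos: [0.4935, -0.1539, 0.1019]
tcp_rot: [[0.0, 0.126, 0.992], [-0.0, 0.992, -0.126], [-1.0, -0.0, 0.0]]
contact_force: [-0.4, 0.3, 0.2]
finger_gap: 0.0001
[ 0.49351691 -0.15389452  0.10184486]
```

View pics/crop4.png

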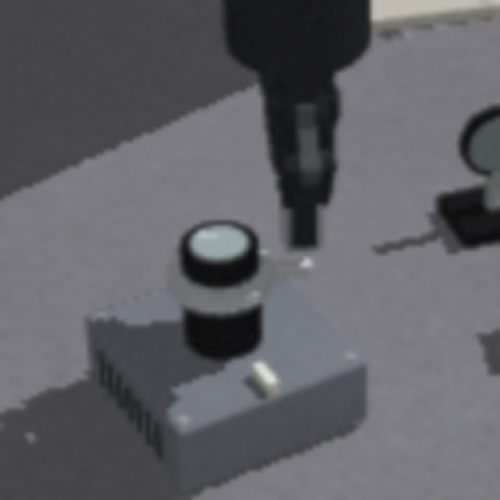

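The gap reads 0, so the fingers missed the lever and are either above it or beyond it. I'll compare the expected tip positions with the picture.

Run:
```python
from fit import *
s=ld('pics/scene3.npz')
g=lambda p:((proj(s,p)-[170,150]+.4)*500/120).round()
for z in(.072,.08,.09,.1,.11,.12): print(z,g([.4935,-.154,z]))
m=model([.4886,-.1979,np.radians(15.8),np.radians(82.8)]);
for k in('col','tip','ribc'):print(k,g(m[k]))
m=model([.4915,-.1991,np.radians(15.3),np.radians(83.8)]);
for k in('col','tip','ribc'):print(k,g(m[k]))
```

```text
0.072 [303. 295.]
0.08 [303. 283.]
0.09 [303. 269.]
0.1 [302. 254.]
0.11 [302. 240.]
0.12 [302. 225.]
col [221. 239.]
tip [313. 260.]
ribc [267. 371.]
col [220. 242.]
tip [312. 262.]
ribc [265. 375.]
```

Run:
```python
import cv2,numpy as np
a=[cv2.convertScaleAbs(cv2.resize(cv2.imread(f'pics/scene{i}.png')[180:240,215:265],(400,480),interpolation=cv2.INTER_NEAREST),alpha=1.6,beta=10) for i in(2,3)]
cv2.imwrite('pics/crop5.png',np.hstack(a))
```

```text
(no output)
```

View pics/crop5.png

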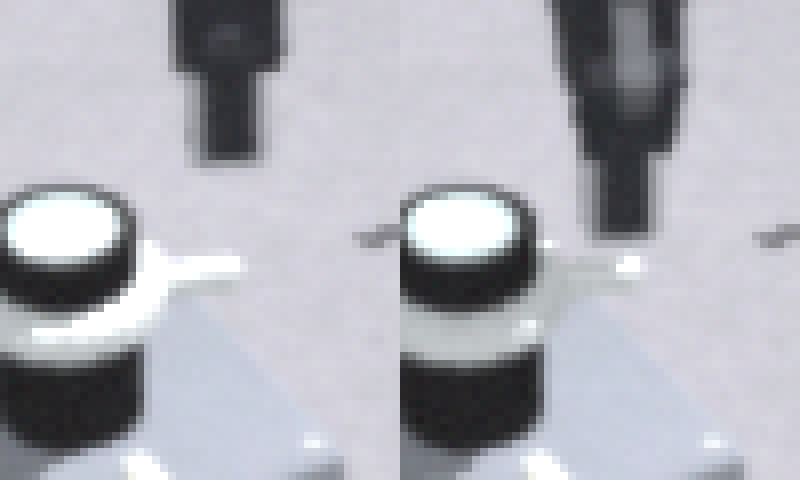

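Run:
```python
from fit import *
s=ld('pics/scene1.npz')
zt=np.array([.367,.930])
for g in(-.0425,0,.0425):
  for z in(.203,.216,.225,.24): print(g,z,proj(s,[*(np.array([.184,.465])+g*zt),z]).round(1))
im=cv2.imread('pics/scene1.png');cv2.imwrite('pics/c6.png',cv2.resize(im[0:100,380:480],(600,600),interpolation=cv2.INTER_NEAREST))
for z in(.11,.119,.13,.14,.15):print(z,[proj(s,[.4935+d,-.154,z]).round(1) for d in(-.02,.0,.02,.025)])
```

```text
-0.0425 0.203 [407.1  91.3]
-0.0425 0.216 [407.9  87.1]
-0.0425 0.225 [408.4  84.2]
-0.0425 0.24 [409.4  79.3]
0 0.203 [421.8  92. ]
0 0.216 [422.6  87.8]
0 0.225 [423.3  84.9]
0 0.24 [424.3  79.9]
0.0425 0.203 [436.5  92.7]
0.0425 0.216 [437.5  88.5]
0.0425 0.225 [438.2  85.6]
0.0425 0.24 [439.3  80.6]
0.11 [array([240.2, 202.2]), array([242.1, 207.1]), array([244.1, 212.2]), array([244.6, 213.4])]
0.119 [array([240.1, 199.1]), array([242. , 203.9]), array([244. , 208.9]), array([244.5, 210.2])]
0.13 [array([240. , 195.1]), array([242., 200.]), array([244. , 204.9]), array([244.5, 206.2])]
0.14 [array([239.9, 191.5]), array([241.9, 196.3]), array([243.9, 201.3]), array([244.4, 202.5])]
0.15 [array([239.8, 187.9]), array([241.8, 192.7]), array([243.8, 197.6]), array([244.3, 198.8])]
```

View pics/c6.png

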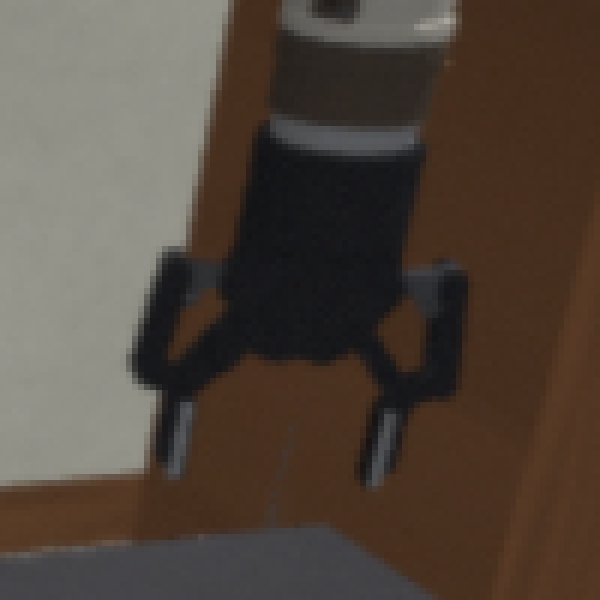

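The pictures from the start pose, from z = .141 and now all put the fingertips about level with the reported TCP z, not 22 mm below it. I trust the pictures. I'll open and go 19 mm lower, which is also safe if the stated 22 mm is right, since the tips would be at 61 mm over a 50 mm housing.

```bash
python3 -m crank '0 0 0 0 0 0;0 0 0 0 0 0;0 0 0 0 0 0;0 0 0 0 0 0;0 0 0 0 0 0;0 0 -0.005 0 0 0;0 0 -0.01 0 0 0;0 0 -0.015 0 0 0;0 0 -0.019 0 0 0;0 0 -0.019 0 0 0' 0.035 20
python3 - <<'E'
from h import *
t=snap("scene","pics/scene4.png")["pixels"]
cv2.imwrite('pics/crop7.png',cv2.resize(t[180:240,205:265],(500,500),interpolation=cv2.INTER_CUBIC));print(manip.get_obs()["ee_pos"])
E
```

```text
clock: 4.82
ee_pos: [0.4925, -0.1536, 0.0814]
tcp_rot: [[-0.002, 0.126, 0.992], [0.001, 0.992, -0.126], [-1.0, 0.0, -0.003]]
contact_force: [-0.9, 0.6, 0.2]
finger_gap: 0.035
[ 0.49281859 -0.15367975  0.08191528]
```

View pics/crop7.png

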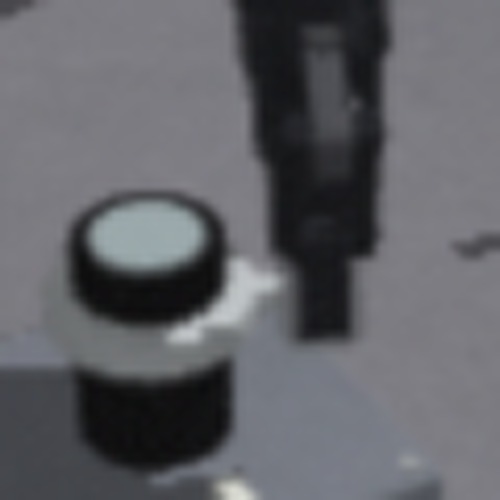

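The near finger (crop (325,340)) now hides the lever's end, so the lever is between the jaws. I'll close.

```bash
python3 -m crank '0 0 0 0 0 0;0 0 0 0 0 0;0 0 0 0 0 0;0 0 0 0 0 0;0 0 0 0 0 0;0 0 0 0 0 0;0 0 0 0 0 0' 0.0 20
python3 - <<'E'
from h import *
t=snap("scene","pics/scene5.png")["pixels"]
cv2.imwrite('pics/crop8.png',cv2.resize(t[180:240,205:265],(500,500),interpolation=cv2.INTER_CUBIC));o=manip.get_obs();print(o["ee_pos"],o["finger_gap"])
E
```

```text
clock: 5.45
ee_pos: [0.4942, -0.154, 0.0831]
tcp_rot: [[0.001, 0.126, 0.992], [-0.0, 0.992, -0.126], [-1.0, -0.0, 0.001]]
contact_force: [2.4, -0.6, -1.5]
finger_gap: 0.0069
[ 0.49417288 -0.15394513  0.08307052] 0.007263174283767368
```

View pics/crop8.png

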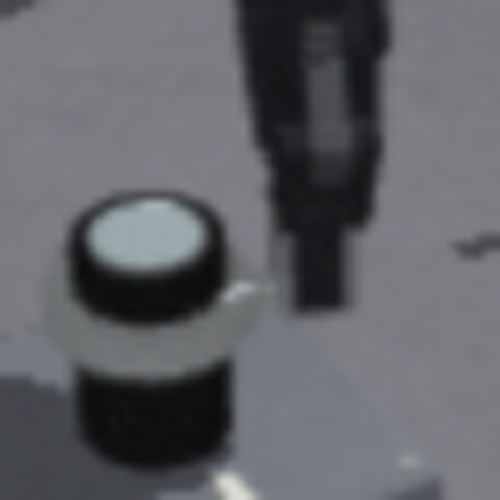

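Gripped: the gap is about 8 mm, the lever's width. I'll work out the arc about the ring's axis.

Run:
```python
import numpy as np
r0=np.array([.0053,.044])
f=lambda t:np.array([[np.cos(t),-np.sin(t)],[np.sin(t),np.cos(t)]])@r0
for b in(0,40):
  for a in range(4,44,4):
    print(-a,(f(np.radians(-a-b))-f(np.radians(-b))).round(4))
```

```text
-4 [ 0.0031 -0.0005]
-8 [ 0.0061 -0.0012]
-12 [ 0.009  -0.0021]
-16 [ 0.0119 -0.0032]
-20 [ 0.0147 -0.0045]
-24 [ 0.0174 -0.006 ]
-28 [ 0.02   -0.0076]
-32 [ 0.0225 -0.0095]
-36 [ 0.0249 -0.0115]
-40 [ 0.027  -0.0137]
-4 [ 0.002  -0.0023]
-8 [ 0.0039 -0.0048]
-12 [ 0.0056 -0.0074]
-16 [ 0.0071 -0.0101]
-20 [ 0.0084 -0.0129]
-24 [ 0.0095 -0.0158]
-28 [ 0.0104 -0.0187]
-32 [ 0.0111 -0.0217]
-36 [ 0.0116 -0.0248]
-40 [ 0.0119 -0.0279]
```

```bash
python3 -m crank '0.0031 -0.0005 0 0 0 -4;0.0061 -0.0012 0 0 0 -8;0.009 -0.0021 0 0 0 -12;0.0119 -0.0032 0 0 0 -16;0.0147 -0.0045 0 0 0 -20;0.0174 -0.006 0 0 0 -24;0.02 -0.0076 0 0 0 -28;0.0225 -0.0095 0 0 0 -32;0.0249 -0.0115 0 0 0 -36;0.027 -0.0137 0 0 0 -40'
python3 - <<'E'
from h import *
t=snap("scene","pics/scene6.png")["pixels"]
cv2.imwrite('pics/crop9.png',cv2.resize(t[170:250,190:270],(500,500),interpolation=cv2.INTER_CUBIC));o=manip.get_obs();print(o["ee_pos"],o["finger_gap"],o["contact_force"])
E
```

```text
clock: 6.33
ee_pos: [0.5219, -0.1671, 0.0831]
tcp_rot: [[0.003, 0.736, 0.677], [0.001, 0.677, -0.736], [-1.0, 0.003, 0.001]]
contact_force: [4.3, 1.2, -1.8]
finger_gap: 0.0073
[ 0.52236061 -0.1675664   0.08314321] 0.007039453536064333 [ 5.59990585  1.191125   -1.53736462]
```

View pics/crop9.png

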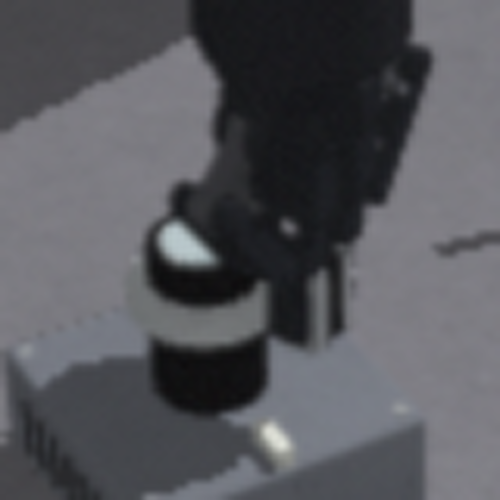

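The lever is still held (gap 7 mm) and the force is low (about 6 N). I continue with the remaining 27°.

```bash
python3 -m crank '0.002 -0.0023 0 0 0 -4;0.0039 -0.0048 0 0 0 -8;0.0056 -0.0074 0 0 0 -12;0.0071 -0.0101 0 0 0 -16;0.0084 -0.0129 0 0 0 -20;0.0095 -0.0158 0 0 0 -24;0.0102 -0.018 0 0 0 -27;0.0102 -0.018 0 0 0 -27;0.0102 -0.018 0 0 0 -27'
python3 - <<'E'
from h import *
t=snap("scene","pics/scene7.png")["pixels"];t2=snap("top","pics/top7.png")["pixels"]
cv2.imwrite('pics/crop10.png',np.hstack([cv2.resize(t[170:250,190:270],(400,400),interpolation=cv2.INTER_CUBIC),cv2.resize(t2[120:200,235:315],(400,400),interpolation=cv2.INTER_CUBIC)]));o=manip.get_obs();print(o["ee_pos"],o["finger_gap"],o["contact_force"])
E
```

```text
clock: 7.13
ee_pos: [0.5332, -0.1859, 0.0833]
tcp_rot: [[0.005, 0.962, 0.273], [-0.001, 0.273, -0.962], [-1.0, 0.005, 0.002]]
contact_force: [7.7, -0.8, -3.5]
finger_gap: 0.0074
[ 0.53325567 -0.18593017  0.08326442] 0.0072161764324557625 [ 7.67792038 -1.48035663 -5.01904298]
```

View pics/crop10.png

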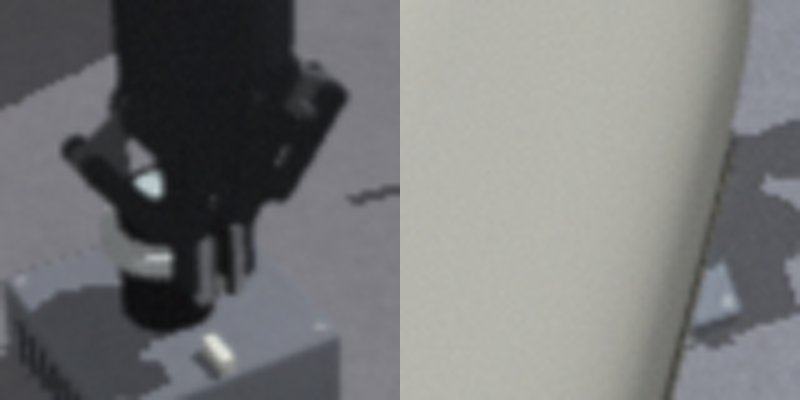

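```bash
python3 -m crank '0 0 0 0 0 0;0 0 0 0 0 0;0 0 0 0 0 0;0 0 0 0 0 0;0 0 0.01 0 0 0;0 0 0.025 0 0 0;0 0 0.045 0 0 0;0 0 0.07 0 0 0;0 0 0.1 0 0 0;0 0 0.12 0 0 0' 0.035 && python3 -m crank '-0.01 0.02 0 0 0 0;-0.03 0.05 0 0 0 0;-0.05 0.085 0 0 0 0;-0.07 0.12 0 0 0 0;-0.09 0.155 0 0 0 0;-0.11 0.19 0 0 0 0;-0.13 0.225 0 0 0 0;-0.14 0.25 0 0 0 0;-0.15 0.27 0 0 0 0;-0.15 0.28 0 0 0 0'
python3 - <<'E'
from h import *
a=snap("top","pics/top8.png")["pixels"];b=snap("scene","pics/scene8.png")["pixels"]
a=[cv2.resize(x,(400,400),interpolation=cv2.INTER_CUBIC) for x in(a[140:200,245:305],b[195:265,190:260])]
cv2.imwrite('pics/crop11.png',np.hstack(a));print(manip.get_obs()["clock"])
E
```

```text
clock: 8.07
ee_pos: [0.5311, -0.1859, 0.2063]
tcp_rot: [[0.003, 0.962, 0.272], [-0.001, 0.272, -0.962], [-1.0, 0.002, 0.002]]
contact_force: [1.2, -1.3, 0.8]
finger_gap: 0.0347
clock: 8.9
ee_pos: [0.3787, 0.0961, 0.2037]
tcp_rot: [[-0.0, 0.962, 0.275], [0.001, 0.275, -0.962], [-1.0, 0.0, -0.001]]
contact_force: [0.3, -0.3, 0.3]
finger_gap: 0.0352
9.0
```

View pics/crop11.png

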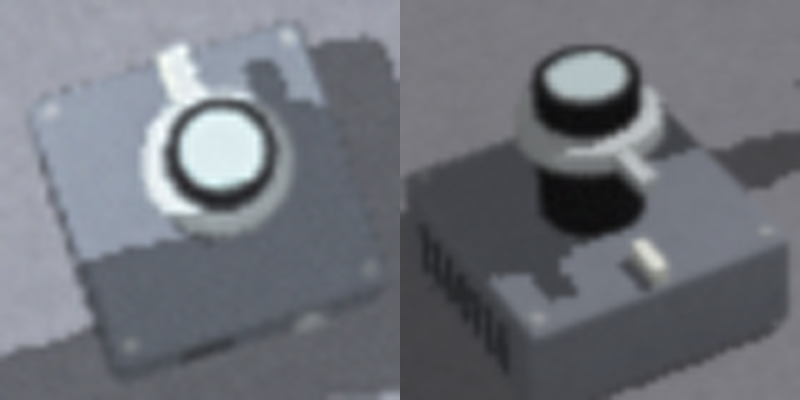

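View pics/top8.png

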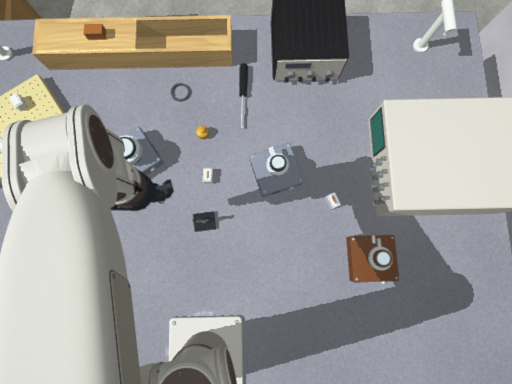

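```bash
cat > ov.py <<'E'
from fit import *
import sys
def box(c,a,r0,r1,w,z):
    R=np.array([np.cos(a),np.sin(a)]);N=np.array([-R[1],R[0]])
    return [[*(np.array(c)+r*R+s*w/2*N),z] for r,s in((r0,-1),(r1,-1),(r1,1),(r0,1))]
def go(n,out,db=0):
  P=[]
  for cam,p,(x,y,w) in(('top',(.4875,-.1972,15.9),(258,142,36)),('scene',(.4915,-.1991,15.3),(214,208,36))):
    d=ld(f'pics/{cam}{n}.npz');im=cv2.imread(f'pics/{cam}{n}.png')[y:y+w,x:x+w];k=400/w
    im=cv2.resize(im,(400,400),interpolation=cv2.INTER_CUBIC);a=np.radians(p[2])
    for b,col in((box(p[:2],a,.039,.059,.006,.058),(0,0,255)),(box(p[:2],a+np.radians(db),.029,.05,.008,.097),(0,200,0)),(box(p[:2],a+np.radians(db),.029,.05,.008,.089),(255,200,0))):
        q=np.array([(proj(d,v)-[x,y]+.5)*k for v in b]);cv2.polylines(im,[q.round().astype(int)],True,col,1)
    P.append(im)
  cv2.imwrite(out,np.hstack(P))
go(sys.argv[1],sys.argv[2],float(sys.argv[3]))
E
python3 ov.py 8 pics/ov8.png 0
```

```text
(no output)
```

View pics/ov8.png

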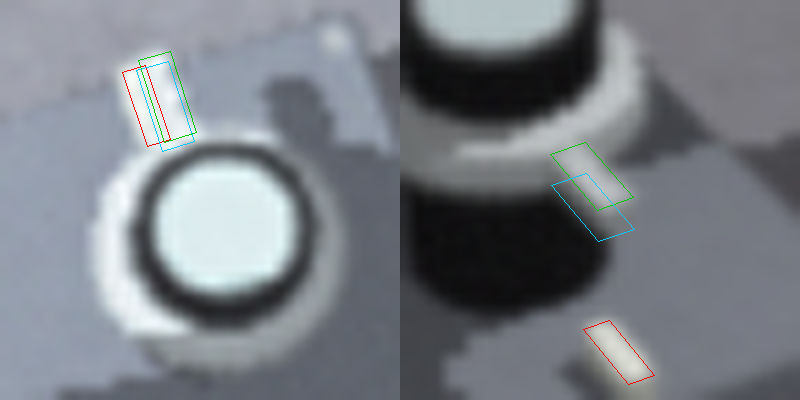

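```bash
for d in -4 4; do python3 ov.py 8 pics/ov8_$d.png $d; done; python3 -c "
import cv2,numpy as np
cv2.imwrite('pics/ov8c.png',cv2.resize(np.vstack([cv2.imread('pics/ov8_-4.png')[:250],cv2.imread('pics/ov8_4.png')[:250]]),None,fx=1,fy=1))"
```

```text
(no output)
```

View pics/ov8c.png

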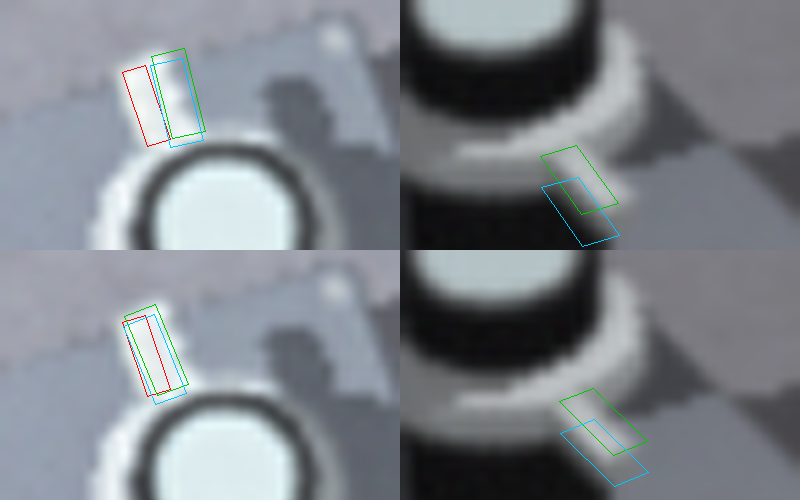

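Run:
```python
import sys;sys.argv=['','8','pics/ov8x.png','0']
from ov import *
d=ld('pics/scene8.npz');im=cv2.cvtColor(cv2.imread('pics/scene8.png'),6).astype(float)
def samp(p,b,r0,r1,w,z):
    R=np.array([np.cos(b),np.sin(b)]);N=np.array([-R[1],R[0]])
    q=np.array([proj(d,[*(np.array(p)+r*R+s*N),z]) for r in np.linspace(r0,r1,15) for s in np.linspace(-w/2,w/2,15)],np.float32)
    return cv2.remap(im,q[:,0].reshape(1,-1),q[:,1].reshape(1,-1),1).mean()
for p in((.4915,-.1991),(.4905,-.1991),(.4915,-.1981)):
  for r0,r1,w,z,n in((.038,.049,.007,.097,'lever'),(.041,.058,.005,.058,'rib')):
    A=np.arange(0,32,.5);s=np.array([samp(p,np.radians(a),r0,r1,w,z) for a in A])
    i=s.argmax();wt=np.clip(s-s.max()+25,0,None)*(abs(A-A[i])<8);print(p,n,A[i],round((A*wt).sum()/wt.sum(),2))
```

```text
(0.4915, -0.1991) lever 15.5 15.81
(0.4915, -0.1991) rib 15.5 15.67
(0.4905, -0.1991) lever 15.0 15.35
(0.4905, -0.1991) rib 15.5 15.4
(0.4915, -0.1981) lever 14.5 14.56
(0.4915, -0.1981) rib 14.5 14.54
```

Lever and rib agree to about 0.2° in the scene view. I'll do a last check that the broad ring hasn't moved, then hand in.

Run:
```python
from h import *
a=cv2.imread('pics/scene1.png');b=cv2.imread('pics/scene8.png')
cv2.imwrite('pics/foc.png',np.hstack([cv2.resize(x[170:250,350:430],(400,400),interpolation=cv2.INTER_CUBIC) for x in(a,b)]))
```

```text
(no output)
```

View pics/foc.png

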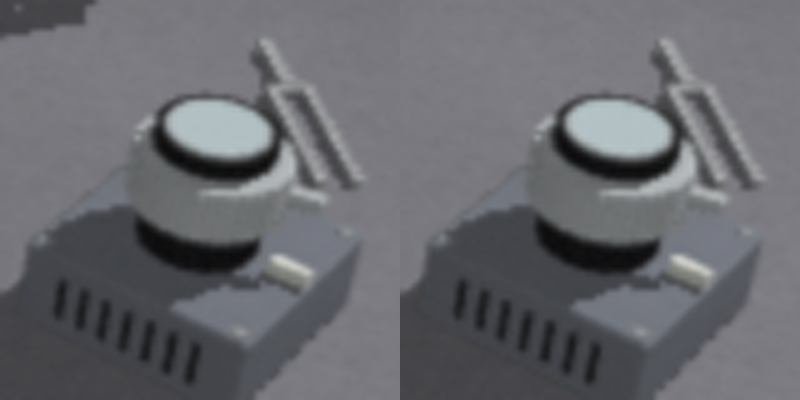

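The broad ring and its lever look the same before and after (levers at crop (310,197) and (710,197), the same spot in each half).

```bash
python3 -c "
from plant import manip
print(manip.sign_off())"
```

```text
the job is handed in; nothing more can be done
None
```

I gripped the slim ring's lever on the grey lamp, turned it about 67° clockwise to the rib, let go and moved clear. The job was handed in at about 9 s.

**Checks after release:**
- **Alignment:** in the scene camera the lever and rib directions agree to about 0.2°. The top-view overlay fits only to about 1–2°, because there the lever overlaps the rib.
- **Other lamps:** the broad ring looks the same as before. I did not go near the brown look-alike.
- **Forces:** the force readings I printed stayed under 10 N.
- **Collars:** I saw no sign of touching them, but the gripper hid part of them during the turn, so this rests on the low forces and planned clearances.

**Disagreement with the description:** the first close missed the lever, finishing above it without touching anything. In the pictures the fingertips sit about level with the reported TCP, not 22 mm ahead of it. I went by the pictures, lowered 19 mm, and the second grasp held.

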